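Load a cover plate under the contact clip of a bond-test fixture

TASK

Load the metal cover plate into the bond-test fixture: with one fingertip press the clip's red thumb bar down so that its brass jaw lifts, and keep it held down while the other fingertip pushes the plate by its upturned lip under the jaw, fully home against the blue end stop. Then let the thumb bar come up so that the jaw clamps the plate, and move clear. Only press and push: the plate stays flat in its channel and is never lifted, and the outlet box, screwdriver and locknut stay where they are.

Things in the scene. Friction and masses are not known exactly. Their poses are not given: they have to be found in the camera images.
- fixture: Dark steel base screwed to the bench, never moves: 260 (x, from -150 to +110) x 150 (y) x 16 mm high; origin on the bench surface. +x is the push direction, +y points from the plate channel to the thumb bar, z up. Offsets below called 'fixture' are mm in this frame. Green and red terminals stand at fixture x = 99, y = 45 and 63, top z = 34.
- channel (a point): Floor of the plate channel at fixture x = 0, y = -25, z = 16 (the channel's centre line, parallel to fixture x). Two aluminium rails, 5 wide, 59 apart, tops at z = 22, bound it; it is open at its -x end.
- end_stop (a point): Middle of the foot of the blue end stop's face, fixture x = 85, y = -25, z = 16. The stop is 69 wide (y), its top at z = 30. The plate's front edge touches it when fully home.
- clip (a joint): Angle of the clip, rad: 0 released (jaw blocks the plate), grows as the thumb bar is pressed, 0.40 at its hard stop. Spring: about 4 N on the middle of the bar to start, 7 N at the stop; springs back when let go. Above 0.16 the jaw is clear of the plate; with the plate beneath, released, it rests at about 0.11, pressing with about 4 N.
- clip_rod (a point): Middle of the rod on which the clip rocks: along fixture x at y = 16, z = 30, between two posts (10 x 12, tops z = 38) at x = -135 and 82. The thumb bar lies on its +y side, the arm with the brass jaw, over the channel, on its -y side at x = 45 to 65.
- thumb_bar (a point): Point on the red thumb bar, mid-length and mid-width of the red; moves with the clip. Red area: fixture x = -142 to +2, y about 30 to 65. Released, the bar slopes up towards +y by 0.30 rad and this point is 36 mm above the bench; at clip 0.30 the bar is level, its top 26 mm above the bench; at the stop 23.
- jaw (a point): Middle of the underside of the brass jaw tooth, which is 20 (x) x 22 mm (y); released it lies at x = 55, y = -31, z = 18 in the fixture frame. Its underside is then 2 mm above the channel floor. Moves with the clip.
- plate: Bare metal plate, flat and loose in the channel: 100 (x) x 56 (y) x 6 mm, about 180 g, an upturned lip 52 wide, 5 thick along its rear (-x) edge, top 36 above the plate's underside. Origin: centre of its underside; front edge 50 ahead, lip's outer face 50 behind. Starts with its front edge 12 to 50 short of the jaw. Fully home: origin at fixture x = 35, lip 60 behind the jaw.
- outlet_box: Bystander: blue plastic outlet box, open on top, 95 x 56 x 55 mm high, origin at the centre of its underside. Leave alone.
- screwdriver: Bystander: screwdriver with an orange handle, 190 mm long, lying on the bench. Leave alone.
- locknut: Bystander: steel ring 48 mm across, 9 mm high, flat on the bench, origin at the centre of its underside. Leave alone.
There are look-alikes about, which are no part of the job. Of the things like the plate, leave any that is brown or pink; of the rest the smaller one is meant.

How it is judged:
By the outcome, as a careful person would: the job done as asked, in the order asked, and still so for the second after the job is handed in, with the robot touching nothing.
It also fails if it takes over 48 s, if anything falls off the work surface, if the arm or the gripper's body presses on something with over 40 N, if the wrist force passes 120 N, or if a joint passes its speed limit or range.

ROBOT

A 6-joint arm with a two-finger parallel gripper is mounted at the origin on the work surface. World frame = base frame: x ahead of the robot, y to its left, z up, the work surface at z = 0. Lengths are in mm, angles in rad, forces in N, time in s.
With the tool pointing down it reaches from about 400 to 925 mm from the base axis. Payload 3.4 kg.
Tool frame: the origin (TCP) lies on the centre line of the jaws, within the pads' length; the fingertips stand 14 mm ahead of it and the grasp point (between the pads) lies 5 mm behind it; z points along the fingers, y is the direction in which the jaws open and shut (so a half turn about z gives the same grasp; the last joint's range is limited). The gripper opens to 85 mm and grips with 20 to 120 N. Pads are 22 mm wide; open, the fingers measure 114 mm over their backs; the gripper's body (76 mm by 85 mm) begins 54 mm behind the grasp point. The pads swing forward as they close: fully open they stand 13 mm farther back than shut.
Start: joints at [-1.403, 0.307, 1.506, -0, 1.328, -0.073], TCP at [137.659, -558.284, 224.905] pointing down, gripper open.
Joint ranges: [-3.12, 3.12], [-1.05, 2.28], [0.14, 2.33], [-1.42, 4.57], [0.1, 2.73], [-2.68, 2.68]. Speed limits (rad/s): [2.57, 2.57, 3.14, 3.14, 3.14, 3.14].

INTERFACE

Orientations are given as a unit quaternion [w, x, y, z].
In Python, from bench import read_state, viewer, job gives the robot as it stands.
- The arm moves only by the shell command python3 -m crank 'ROWS' [FORCE]. ROWS is JSON, a list of rows, each a list of 3 entries, a list of its own where there are three numbers: the shift along the tool's x, y, z in m, then the turn, a rotation vector about the tool's x, y, z in degrees, then the closure, from 0 (fully open) to 1 (shut). In form: [[[tx, ty, tz], [wx, wy, wz], claw], ...]. A call has 1 to 8 rows; each row is the pose to reach, as a shift and turn from the pose measured when the call began, along the tool's axes at that moment; what a row does not reach only later rows make up. A row lasts 1/8 s, in which the tool goes at most 62.5 mm and 10.7 degrees, less where a joint would pass 70% of its speed; a pose out of reach is approached as far as the arm can. A call with a gripper value outside its range is refused whole. The fingers move at their own pace and stop on an object; FORCE is the grip in N (left out, the last holds). Time passes only in rows, so rows that repeat a pose let the fingers close. It gives the time, the measured TCP pose, the force and the opening at its end, in the units of the state.
- read_state(): the state, without advancing time (a new reading comes with each control period).
- viewer.get_image(name): name is "side" or "top" or "wrist"; returns the picture (420x560x3 uint8, red, green, blue); there is no depth.
- viewer.get_calibration(name): a dict with "camera_matrix" (3x3 intrinsics, pixels), "R" (3x3) and "t" (3): a world point X has camera coordinates R X + t. Camera axes: x right, y down, z forward; pixel columns grow to the right and rows downward; lengths in mm; the calibration is good to about 2 mm. A picture is of the moment at which its call begins: read the wrist's pose just before it. get_calibration takes no time and is no camera call; for the wrist camera it gives the pose at the moment of the call.
- job.close_job(): hands the job in, once; it reports no verdict.
The state is a dict: "time_s": time; "joints": joint angles; "dq": joint speeds; "effort": joint torques, N m; "tcp_pos": TCP position; "orientation": TCP orientation; "wrist_force": force on the tool from outside, world axes, zero at the start; "moment": the same for the moment, N m; "width": opening from 0.0 (shut) to 1.0 (fully open).
Only numpy, scipy, OpenCV 4.12 (cv2) and the standard library are available. Lean on these libraries where they do the work, as an engineer would, in place of code of your own. Each camera call takes 0.05 s, during which the arm holds its last target.

## Working session

There is one attempt and no reset: what is moved stays moved. The work goes in short steps, Python scripts to look and compute and a shell command to move; the robot and the scene stay as the last step left them, time stands still between calls to the robot, and variables do not carry over. Pictures are saved under pics/ and viewed, and the job is handed in when it is done.

```bash
mkdir -p pics; ls
python3 - <<'E'
from bench import read_state, viewer, job
import cv2, numpy as np
s=read_state(); print(s)
for n in ["side","top","wrist"]:
    im=viewer.get_image(n); c=viewer.get_calibration(n)
    cv2.imwrite(f"pics/{n}0.png",im[:,:,::-1]); print(n,{k:np.round(v,3).tolist() for k,v in c.items()})
E
```

```text
pics
{'time_s': 0.0, 'joints': array([-1.40250097e+00,  3.07591063e-01,  1.50766669e+00, -4.14653804e-06,
        1.32838818e+00, -7.34827430e-02]), 'dq': array([-0.00103466,  0.00124526, -0.00108531, -0.00077823, -0.0004484 ,
        0.00131019]), 'effort': array([-7.02409216e-04, -4.57553244e+01, -2.51915395e+01, -2.94905312e-04,
        1.35466049e-02,  3.39964515e-05]), 'tcp_pos': array([ 137.53821485, -557.58463323,  223.97322557]), 'orientation': array([-1.02539142e-03,  9.92701230e-01,  1.20595247e-01, -5.06608693e-05]), 'wrist_force': array([-0.40601787,  0.49828347,  0.51809641]), 'moment': array([-0.04175163, -0.00855379,  0.02070636]), 'width': 0.9992395407221081}
side {'camera_matrix': [[397.164, 0.0, 276.962], [0.0, 397.164, 210.03], [0.0, 0.0, 1.0]], 'R': [[-0.808, -0.589, -0.002], [-0.431, 0.594, -0.679], [0.401, -0.548, -0.734]], 't': [473.409, 257.658, 572.606]}
top {'camera_matrix': [[533.042, 0.0, 276.925], [0.0, 533.042, 214.801], [0.0, 0.0, 1.0]], 'R': [[-0.02, -1.0, -0.017], [-0.985, 0.022, -0.174], [0.174, 0.013, -0.985]], 't': [79.206, 555.314, 927.734]}
wrist {'camera_matrix': [[378.609, 0.0, 283.257], [0.0, 378.609, 209.841], [0.0, 0.0, 1.0]], 'R': [[0.24, -0.971, -0.001], [-0.923, -0.228, 0.309], [-0.3, -0.074, -0.951]], 't': [-573.936, -40.423, 379.342]}
```

View pics/top0.png

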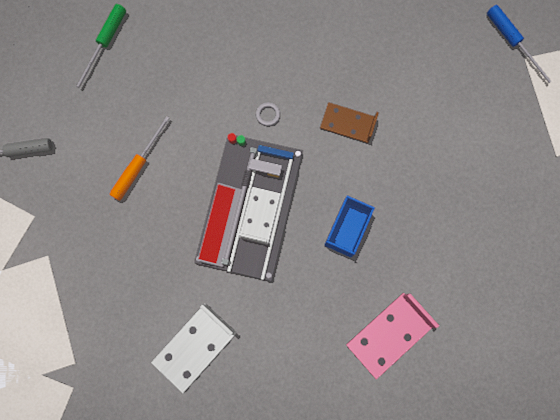

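View pics/side0.png

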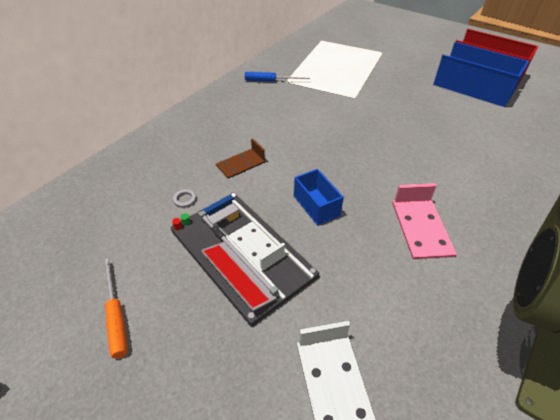

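View pics/wrist0.png

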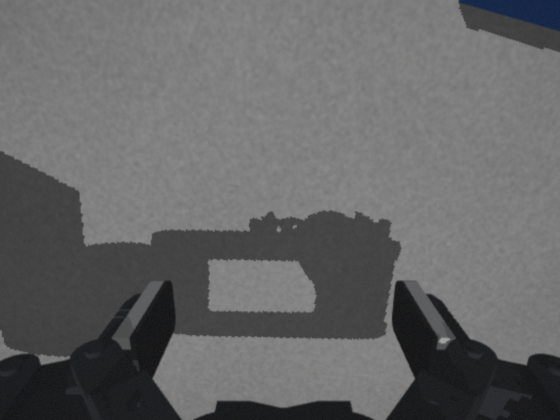

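Candidates for the plate: the white plate in the channel (top 260,215), a large white plate (195,348), a brown one (348,121) and a pink one (392,336). Brown and pink are ruled out, and the smaller white one is the one in the channel. I'll check that in a close crop.

Run:
```python
import cv2
a=cv2.imread("pics/top0.png")[120:290,180:320]; cv2.imwrite("pics/crop_top.png",cv2.resize(a,None,fx=3.5,fy=3.5,interpolation=cv2.INTER_CUBIC))
a=cv2.imread("pics/side0.png")[180:330,160:330]; cv2.imwrite("pics/crop_side.png",cv2.resize(a,None,fx=4,fy=4,interpolation=cv2.INTER_CUBIC))
```

```text
(no output)
```

View pics/crop_top.png

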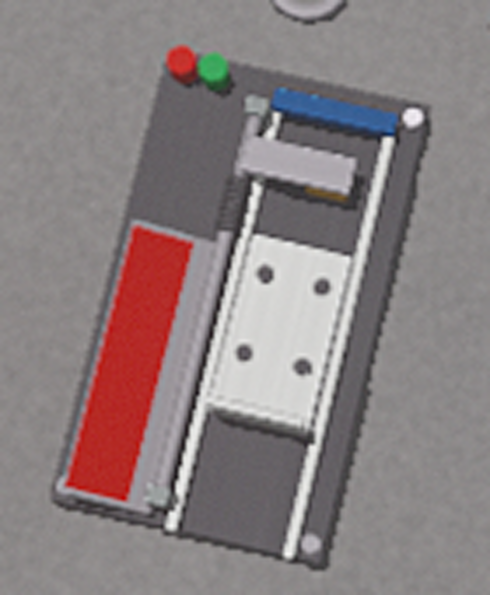

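View pics/crop_side.png

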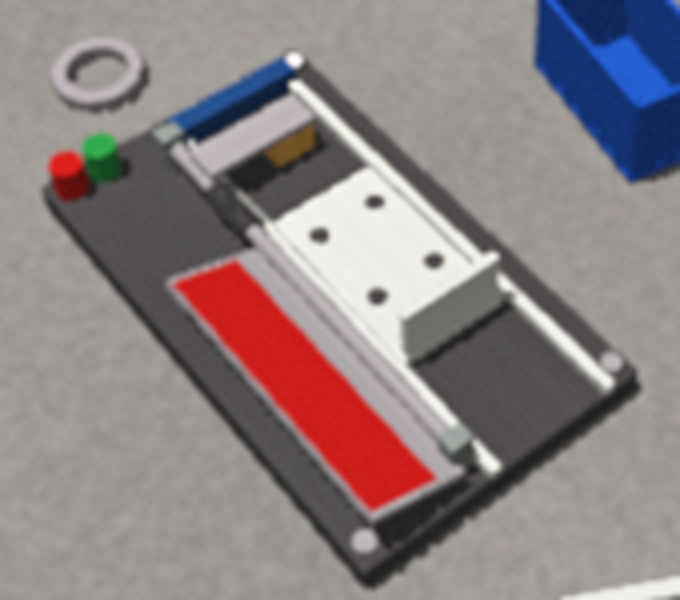

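The crop shows the small white plate lying in the channel with its lip at the rear (-x), front short of the jaw, so the choice stands. Now I'll get the fixture pose from known points.

```bash
cat > h.py <<'E'
import numpy as np
from bench import viewer, read_state
from scipy.spatial.transform import Rotation as Ro
def ray(n,px,z,c=None):
    c=c or viewer.get_calibration(n); K=np.array(c["camera_matrix"]);R=np.array(c["R"]);t=np.array(c["t"])
    d=R.T@np.linalg.solve(K,[px[0],px[1],1]); o=-R.T@t
    return o+d*(z-o[2])/d[2]
def proj(n,X,c=None):
    c=c or viewer.get_calibration(n); K=np.array(c["camera_matrix"]);R=np.array(c["R"]);t=np.array(c["t"])
    p=K@(R@np.asarray(X,float)+t); return p[:2]/p[2]
def fit(F,W):
    F=np.asarray(F,float)[:,:2];W=np.asarray(W,float)[:,:2]
    f=F.mean(0);w=W.mean(0);H=(F-f).T@(W-w)
    a=np.arctan2(H[0,1]-H[1,0],H[0,0]+H[1,1]); R=np.array([[np.cos(a),-np.sin(a)],[np.sin(a),np.cos(a)]])
    o=w-R@f; return a,o,(W-(F@R.T+o))
E
python3 - <<'E'
from h import *
T=[((99,63,34),(181,60)),((99,45,34),(213,67)),((82,16,38),(257,104)),((-135,16,38),(157,494)),((-70,47.5,36),(129.5,363))]
S=[((99,63,34),(68,160)),((99,45,34),(101,143)),((82,16,38),(168,132)),((-135,16,38),(456,437)),((-70,47.5,36),(305,385))]
fT=[f for f,_ in T]; wT=[ray("top",((x+.5)/3.5-.5+180,(y+.5)/3.5-.5+120),f[2]) for f,(x,y) in T]
wS=[ray("side",((x+.5)/4-.5+160,(y+.5)/4-.5+180),f[2]) for f,(x,y) in S]
for F,W in ((fT,wT),(fT,wS),(fT+fT,wT+wS)):
    a,o,r=fit(F,W); print(np.degrees(a),o,"\n",r.round(1).tolist())
c,s=np.cos(a),np.sin(a)
inv=lambda w: (np.array([[c,s],[-s,c]])@(w[:2]-o)).round(1)
# plate: top front edge corners z=22, in top crop ; lip top z=52
for n,p,z in (("front L",(257,235),22),("front R",(353,257),22),("lip back top L",(209,407),52),("lip back top R",(311,437),52)):
    print(n,inv(ray("top",(p[0]/3.5+180,p[1]/3.5+120),z)))
for n,p,z in (("lip top L",(402,320),52),("lip top R",(499,258),52),("lip bottom L",(408,364),16)):
    print("side",n,inv(ray("side",(p[0]/4+160,p[1]/4+180),z)))
E
```

```text
-14.583186825023123 [601.84546115 115.89999501] 
 [[-0.4, 0.0], [-0.3, -0.0], [0.7, -0.3], [0.4, -0.1], [-0.5, 0.4]]
-14.841386469052807 [596.80313806 117.13413281] 
 [[1.3, -1.4], [1.0, -0.8], [1.0, 1.2], [0.6, -0.6], [-3.9, 1.6]]
-14.712895905717783 [599.32389343 116.51723705] 
 [[2.1, -0.3], [2.2, -0.4], [3.2, -0.7], [2.8, -1.0], [1.9, -0.3], [-1.2, -1.0], [-1.5, -0.5], [-1.6, 1.6], [-1.8, 0.3], [-6.2, 2.3]]
front L [17.5 -0.5]
front R [ 17.7 -54.2]
lip back top L [-83.3  -1.9]
lip back top R [-86.2 -57.1]
side lip top L [-86.4   3.3]
side lip top R [-87.  -49.1]
side lip bottom L [-85.4   0.7]
```

```bash
python3 -m crank '[[[0.05,-0.027,0],[0,0,5],0.25],[[0.1,-0.054,0],[0,0,10],0.25],[[0.15,-0.081,0],[0,0,15],0.25],[[0.2,-0.108,0],[0,0,20],0.25],[[0.25,-0.135,0],[0,0,24],0.25],[[0.3,-0.162,0],[0,0,28.5],0.25],[[0.35,-0.19,0],[0,0,28.5],0.25],[[0.406,-0.217,0],[0,0,28.5],0.25]]' 60
cat >> h.py <<'E'
A=np.radians(-14.7); O=np.array([600.,116.5])
RF=np.array([[np.cos(A),-np.sin(A)],[np.sin(A),np.cos(A)]])
def toF(w): return RF.T@(np.asarray(w)[:2]-O)
def plan(fx,fy,z):
    "tool-frame shift (m) and turn (deg) to stand at fixture fx,fy, TCP height z, pointing down, tool x along fixture x"
    s=read_state(); q=s["orientation"]; R=Ro.from_quat([q[1],q[2],q[3],q[0]])
    G=Ro.from_matrix(np.array([[np.cos(A),np.sin(A),0],[np.sin(A),-np.cos(A),0],[0,0,-1]]))
    w=O+RF@np.array([fx,fy]); d=np.array([w[0],w[1],z])-s["tcp_pos"]
    print("t",round(s["time_s"],2),"tcpF",toF(s["tcp_pos"]).round(1),"z",round(s["tcp_pos"][2],1),"F",s["wrist_force"].round(1),"w",round(s["width"],3))
    print("shift",(R.inv().apply(d)/1000).round(4),"turn",(R.inv()*G).as_rotvec(degrees=True).round(2))
E
python3 -c "
from h import *
plan(-112,14,130)"
```

```text
time_s: 1.15
tcp_pos: [480.6, -248.4, 224.5]
orientation: [-0.001, 0.992, -0.128, -0.0]
wrist_force: [0.2, -1.4, 0.2]
width: 0.754
t 1.15 tcpF [ -22.9 -383.2] z 224.5 F [ 0.2 -1.4  0.2] w 0.754
shift [-0.0888 -0.3972  0.095 ] turn [-0.07  0.05  0.03]
```

```bash
python3 -m crank '[[[-0.012,-0.055,0],[0,0,0],0.25],[[-0.025,-0.11,0],[0,0,0],0.25],[[-0.037,-0.165,0],[0,0,0],0.25],[[-0.05,-0.22,0.01],[0,0,0],0.25],[[-0.063,-0.275,0.03],[0,0,0],0.25],[[-0.076,-0.33,0.06],[0,0,0],0.25],[[-0.089,-0.38,0.085],[0,0,0],0.25],[[-0.089,-0.397,0.095],[0,0,0],0.25]]' 60
python3 -c "
from h import *
import cv2
plan(-112,14,70)
for n in ('side','wrist','top'):
    im=viewer.get_image(n); cv2.imwrite(f'pics/{n}1.png',im[:,:,::-1])
"
```

```text
time_s: 2.15
tcp_pos: [493.2, 160.8, 128.3]
orientation: [-0.0, 0.992, -0.126, -0.002]
wrist_force: [0.4, -0.7, 0.2]
width: 0.748
t 2.15 tcpF [-114.5   15.7] z 128.3 F [ 0.4 -0.7  0.2] w 0.748
shift [0.0028 0.0017 0.0583] turn [-0.01  0.24  0.23]
```

View pics/side1.png

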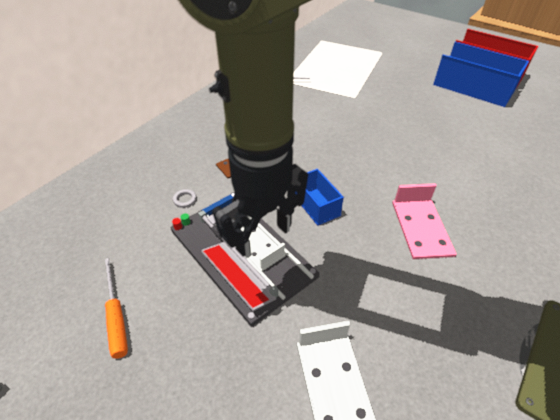

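View pics/wrist1.png

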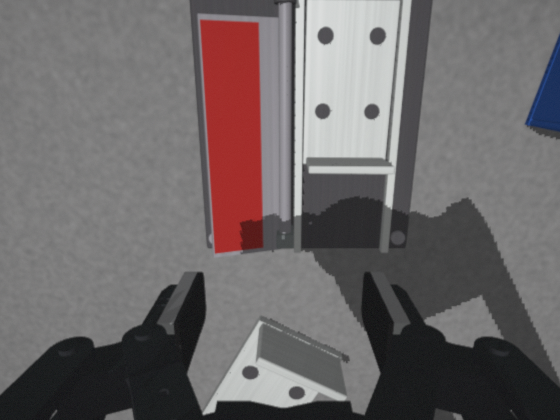

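Run:
```python
from h import *
c=viewer.get_calibration("wrist")
for n,p,z in (("railL near",(297,250),22),("railR near",(385,250),22),("post",(284,238),38),("redc",(234,136),36),("lip back top L",(307,171),52),("lip back top R",(393,171),52),("fingL tip inner",(203,275),119),("fingR tip inner",(365,275),119),("fingL back",(180,275),119),("fingR back",(388,275),119)):
    print(n,toF(ray("wrist",p,z,c)).round(1))
```

```text
railL near [-148.     3.7]
railR near [-147.8  -61.2]
post [-131.9   13.4]
redc [-63.2  45.2]
lip back top L [-82.2  -0.4]
lip back top R [-82.  -52.7]
fingL tip inner [-117.4   51.6]
fingR tip inner [-117.2  -24.3]
fingL back [-117.5   62.4]
fingR back [-117.2  -35.1]
```

```bash
python3 -m crank '[[[0.004,0.003,0.03],[0,0,0],0.25],[[0.0045,0.003,0.058],[0,0.2,0.2],0.25],[[0.0045,0.003,0.066],[0,0.2,0.2],0.25],[[0.0045,0.003,0.066],[0,0.2,0.2],0.25]]' 60
python3 -c "
from h import *
import cv2
plan(-110,12.5,45)
for n in ('side','wrist'):
    im=viewer.get_image(n); cv2.imwrite(f'pics/{n}2.png',im[:,:,::-1])
    if n=='side': cv2.imwrite('pics/side2c.png',cv2.resize(im[150:330,150:350,::-1],None,fx=3.3,fy=3.3,interpolation=cv2.INTER_CUBIC))
"
```

```text
time_s: 2.8
tcp_pos: [498.8, 153.2, 64.0]
orientation: [0.0, 0.992, -0.129, 0.001]
wrist_force: [0.1, -0.7, 0.9]
width: 0.752
t 2.8 tcpF [-107.2    9.8] z 64.0 F [ 0.1 -0.7  0.9] w 0.752
shift [-0.0028 -0.0027  0.019 ] turn [ 0.01 -0.11 -0.15]
```

View pics/side2c.png

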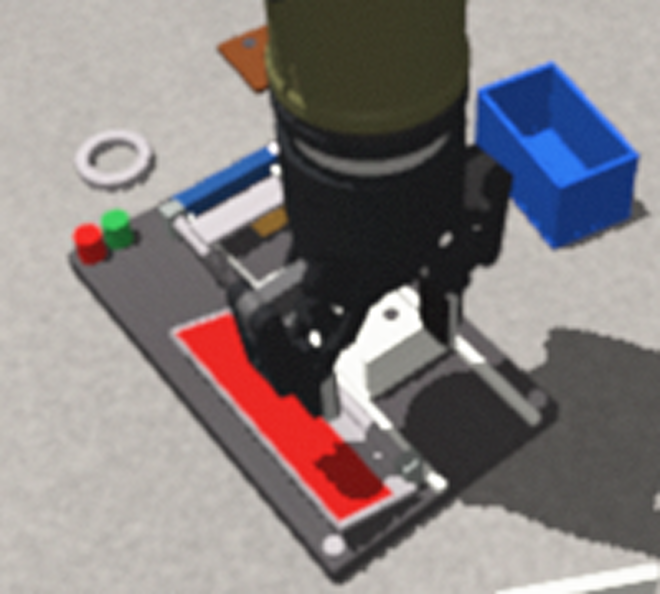

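View pics/wrist2.png

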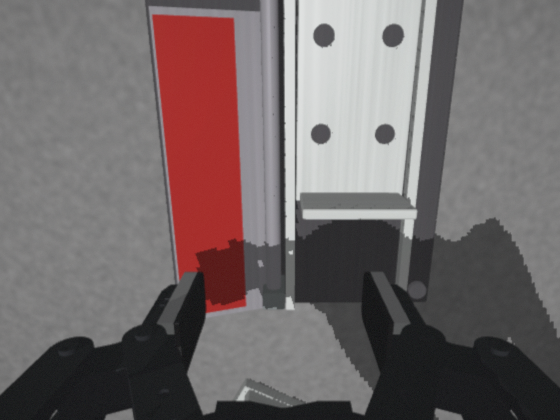

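Run:
```python
from h import *
import cv2
for i in range(3):
    s=read_state(); print(s["time_s"],toF(s["tcp_pos"]).round(2),s["tcp_pos"][2],s["wrist_force"].round(2))
    c=viewer.get_calibration("wrist")
    if i<2: viewer.get_image("wrist")
for n,p,z in (("railL near",(290,307),22),("railR near",(404,300),22),("lip back top L",(301,214),52),("lip back top R",(416,214),52),("red nearL",(178,314),30),("red nearR",(246,306),30),
 ("finL",(203,275),58),("finR",(363,275),58)):
    print(n,toF(ray("wrist",p,z,c)).round(1))
```

```text
2.9 [-106.64   10.69] 64.81768320949574 [ 0.44 -0.39  0.37]
2.95 [-106.68   10.9 ] 64.85541527739299 [0.35 0.26 0.65]
3.0 [-106.83   11.02] 64.82534039539867 [-0.17 -0.68  0.42]
railL near [-149.2    7.4]
railR near [-144.7  -58.3]
lip back top L [-82.5   3.2]
lip back top R [-82.5 -48.6]
red nearL [-148.6   70.2]
red nearR [-143.5   32. ]
finL [-109.8   48. ]
finR [-109.9  -25.3]
```

```bash
python3 -m crank '[[[0,0,0.006],[0,0,0],0.25],[[0,0,0.012],[0,0,0],0.25],[[0,0,0.018],[0,0,0],0.25],[[0,0,0.018],[0,0,0],0.25]]' 60
python3 -m crank '[[[0,0,0.003],[0,0,0],0.25],[[0,0,0.006],[0,0,0],0.25],[[0,0,0.006],[0,0,0],0.25]]' 60
python3 -c "
from h import *
import cv2
for n in ('side','wrist'):
    im=viewer.get_image(n); cv2.imwrite(f'pics/{n}3.png',im[:,:,::-1])
    if n=='side': cv2.imwrite('pics/side3c.png',cv2.resize(im[150:330,150:350,::-1],None,fx=3.3,fy=3.3,interpolation=cv2.INTER_CUBIC))
plan(-107,12,34)
"
```

```text
time_s: 3.5
tcp_pos: [498.9, 154.2, 46.0]
orientation: [0.0, 0.992, -0.129, 0.001]
wrist_force: [0.3, -0.0, 0.5]
width: 0.751
time_s: 3.88
tcp_pos: [498.7, 154.1, 39.8]
orientation: [0.0, 0.992, -0.129, 0.001]
wrist_force: [-0.3, -0.0, 0.5]
width: 0.746
t 3.98 tcpF [-107.4   10.8] z 40.0 F [-0.5 -0.2 -0.7] w 0.746
shift [ 0.0003 -0.0012  0.006 ] turn [-0.02 -0.14 -0.08]
```

View pics/side3c.png

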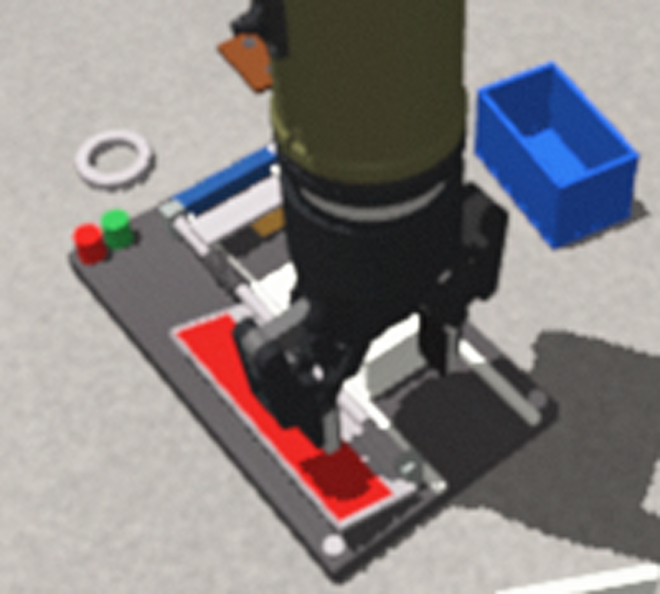

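View pics/wrist3.png

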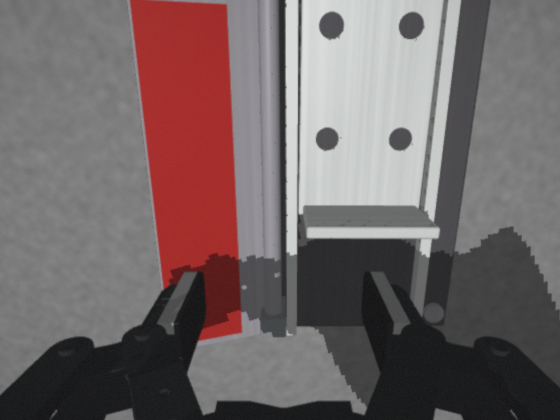

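```bash
python3 -m crank '[[[0,0,0.003],[0,0,0],0.25],[[0,0,0.004],[0,0,0],0.25],[[0,0,0.004],[0,0,0],0.25]]' 60
python3 -m crank '[[[0,0,0.003],[0,0,0],0.25],[[0,0,0.004],[0,0,0],0.25],[[0,0,0.004],[0,0,0],0.25]]' 60
```

```text
time_s: 4.35
tcp_pos: [498.8, 154.2, 35.9]
orientation: [0.0, 0.992, -0.129, 0.001]
wrist_force: [-0.0, 0.5, 0.0]
width: 0.75
time_s: 4.72
tcp_pos: [498.7, 154.1, 31.7]
orientation: [0.0, 0.992, -0.129, 0.001]
wrist_force: [-0.3, -0.2, 0.6]
width: 0.75
```

```bash
python3 -c "
from h import *
import cv2
for n in ('side','wrist'):
    im=viewer.get_image(n); cv2.imwrite(f'pics/{n}4.png',im[:,:,::-1])
    if n=='side': cv2.imwrite('pics/side4c.png',cv2.resize(im[210:320,190:310,::-1],None,fx=5,fy=5,interpolation=cv2.INTER_CUBIC))
plan(-107,12,34)
"
```

```text
t 4.83 tcpF [-107.5   10.7] z 31.9 F [0.8 0.  0.3] w 0.751
shift [ 0.0005 -0.0013 -0.0021] turn [-0.01 -0.12 -0.07]
```

View pics/side4c.png

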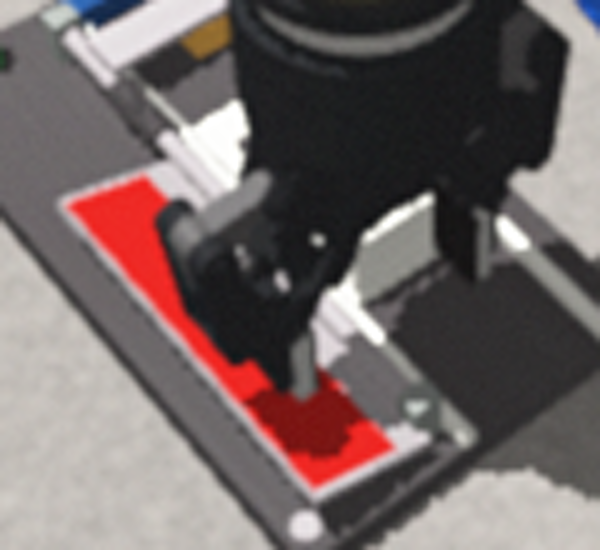

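View pics/wrist4.png

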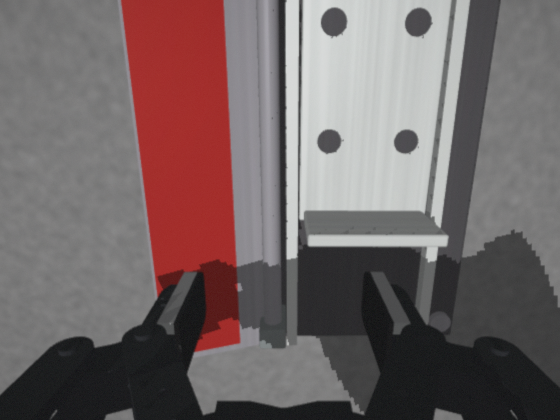

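```bash
python3 -c "
from h import *
for p in ((303,398),(292,390),(485,280)):
  for z in (25,30,35,40,45,50):
    print(p,z,toF(ray('side',((p[0])/5+190,p[1]/5+210),z)).round(1))
for p in ((191,272),(203,275),(165,310),(385,275)):
  for z in (25,30,35,40,45):
    print('w',p,z,toF(ray('wrist',p,z)).round(1))
"
```

```text
(303, 398) 25 [-108.2   41.1]
(303, 398) 30 [-110.8   42.8]
(303, 398) 35 [-113.4   44.4]
(303, 398) 40 [-116.   46.]
(303, 398) 45 [-118.6   47.7]
(303, 398) 50 [-121.3   49.3]
(292, 390) 25 [-103.4   42.1]
(292, 390) 30 [-106.1   43.8]
(292, 390) 35 [-108.7   45.4]
(292, 390) 40 [-111.4   47. ]
(292, 390) 45 [-114.    48.6]
(292, 390) 50 [-116.7   50.2]
(485, 280) 25 [-110.3  -35.8]
(485, 280) 30 [-112.9  -33.5]
(485, 280) 35 [-115.5  -31.2]
(485, 280) 40 [-118.1  -28.9]
(485, 280) 45 [-120.7  -26.6]
(485, 280) 50 [-123.3  -24.3]
w (191, 272) 25 [-108.9   53.1]
w (191, 272) 30 [-106.4   51.7]
w (191, 272) 35 [-103.8   50.4]
w (191, 272) 40 [-101.2   49. ]
w (191, 272) 45 [-98.7  47.7]
w (203, 275) 25 [-110.5   47.7]
w (203, 275) 30 [-107.9   46.5]
w (203, 275) 35 [-105.2   45.3]
w (203, 275) 40 [-102.6   44.2]
w (203, 275) 45 [-100.   43.]
w (165, 310) 25 [-128.8   66.9]
w (165, 310) 30 [-125.6   65.1]
w (165, 310) 35 [-122.4   63.3]
w (165, 310) 40 [-119.2   61.5]
w (165, 310) 45 [-116.    59.7]
w (385, 275) 25 [-110.6  -35.6]
w (385, 275) 30 [-108.   -34.1]
w (385, 275) 35 [-105.3  -32.6]
w (385, 275) 40 [-102.7  -31.1]
w (385, 275) 45 [-100.1  -29.6]
```

```bash
python3 -m crank '[[[0,0,0.002],[0,0,0],0.25],[[0,0,0.004],[0,0,0],0.25],[[0,0,0.004],[0,0,0],0.25]]'
python3 -m crank '[[[0,0,0.002],[0,0,0],0.25],[[0,0,0.004],[0,0,0],0.25],[[0,0,0.004],[0,0,0],0.25]]'
```

```text
time_s: 5.2
tcp_pos: [498.7, 154.1, 27.7]
orientation: [0.0, 0.992, -0.129, 0.001]
wrist_force: [0.6, 0.8, -0.2]
width: 0.749
time_s: 5.58
tcp_pos: [498.7, 154.1, 23.6]
orientation: [0.0, 0.992, -0.129, 0.001]
wrist_force: [0.5, 0.7, 1.0]
width: 0.752
```

```bash
python3 -c "
from h import *
import cv2
for n in ('side','wrist'):
    im=viewer.get_image(n); cv2.imwrite(f'pics/{n}5.png',im[:,:,::-1])
    if n=='side': cv2.imwrite('pics/side5c.png',cv2.resize(im[210:320,190:310,::-1],None,fx=5,fy=5,interpolation=cv2.INTER_CUBIC))
plan(-107,12,34); s=read_state(); print(s['effort'],s['moment'])
"
```

```text
t 5.67 tcpF [-107.5   10.7] z 23.7 F [-0.6 -0.  -0.1] w 0.748
shift [ 0.0006 -0.0013 -0.0103] turn [ 0.   -0.1  -0.08]
[-3.86781211e-02 -4.56663573e+01 -1.49934232e+01 -2.90034700e-02
 -2.10065092e-02  2.54162595e-03] [ 0.05912875 -0.04720218 -0.01932071]
```

View pics/side5c.png

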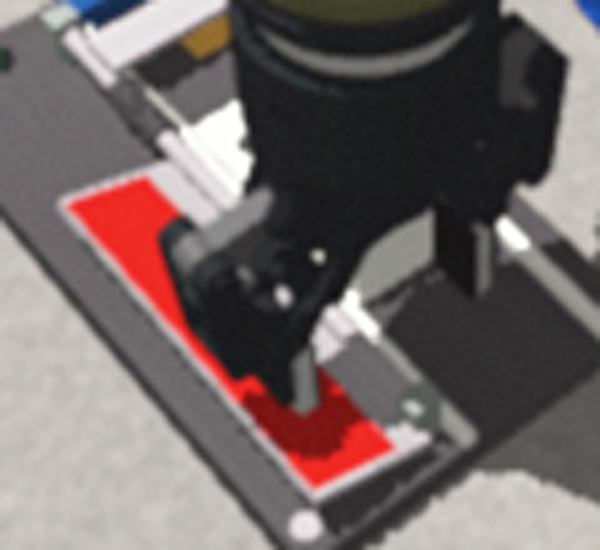

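View pics/wrist5.png

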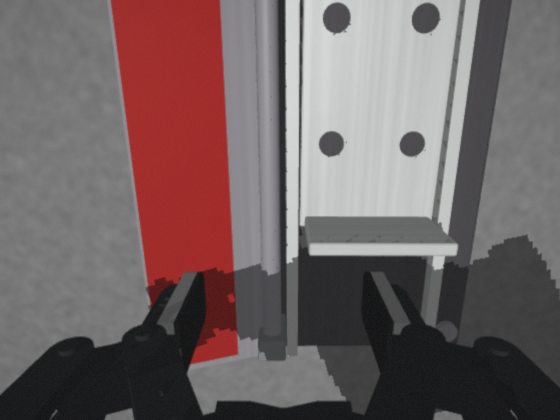

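```bash
python3 -m crank '[[[0,0,0.002],[0,0,0],0.25],[[0,0,0.003],[0,0,0],0.25],[[0,0,0.003],[0,0,0],0.25]]'
python3 -m crank '[[[0,0,0.002],[0,0,0],0.25],[[0,0,0.003],[0,0,0],0.25],[[0,0,0.003],[0,0,0],0.25]]'
```

```text
time_s: 6.05
tcp_pos: [498.8, 154.4, 20.8]
orientation: [-0.0, 0.992, -0.129, 0.001]
wrist_force: [-1.0, 2.0, 4.3]
width: 0.754
time_s: 6.42
tcp_pos: [498.8, 154.6, 17.8]
orientation: [-0.0, 0.992, -0.129, 0.001]
wrist_force: [-0.9, 2.1, 4.1]
width: 0.747
```

```bash
python3 -m crank '[[[0,0,0.002],[0,0,0],0.25],[[0,0,0.004],[0,0,0],0.25],[[0,0,0.004],[0,0,0],0.25]]'
python3 -m crank '[[[0,0,0.002],[0,0,0],0.25],[[0,0,0.003],[0,0,0],0.25],[[0,0,0.003],[0,0,0],0.25]]'
python3 -c "
from h import *
import cv2
for n in ('side','wrist'):
    im=viewer.get_image(n); cv2.imwrite(f'pics/{n}6.png',im[:,:,::-1])
    if n=='side': cv2.imwrite('pics/side6c.png',cv2.resize(im[190:320,190:310,::-1],None,fx=4.5,fy=4.5,interpolation=cv2.INTER_CUBIC))
plan(-107,12,34)
"
```

```text
time_s: 6.8
tcp_pos: [498.7, 154.5, 13.7]
orientation: [-0.0, 0.992, -0.129, 0.001]
wrist_force: [-1.7, 2.2, 6.4]
width: 0.751
time_s: 7.18
tcp_pos: [498.7, 154.1, 11.0]
orientation: [0.0, 0.992, -0.129, 0.001]
wrist_force: [-1.2, 0.8, 6.7]
width: 0.752
t 7.28 tcpF [-107.5   10.7] z 11.0 F [-1.7 -0.   7.1] w 0.75
shift [ 0.0006 -0.0013 -0.023 ] turn [-0.   -0.11 -0.07]
```

View pics/side6c.png

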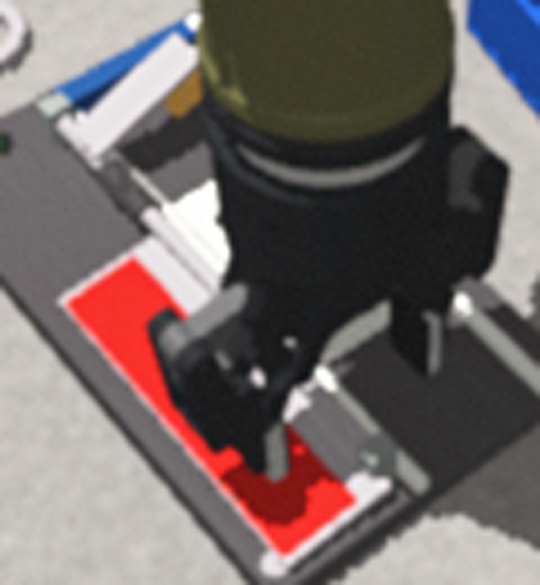

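View pics/wrist6.png

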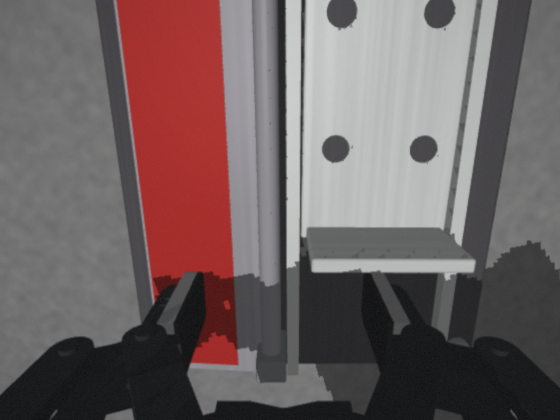

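```bash
python3 -m crank '[[[0.002,0,0.0015],[0,0,0],0.25],[[0.008,0,0.0015],[0,0,0],0.25],[[0.015,0,0.0015],[0,0,0],0.25],[[0.022,0,0.0015],[0,0,0],0.25],[[0.022,0,0.0015],[0,0,0],0.25]]'
python3 -c "
from h import *
import cv2
plan(-107,12,10)
for n in ('side','wrist'):
    im=viewer.get_image(n); cv2.imwrite(f'pics/{n}7.png',im[:,:,::-1])
plan(-107,12,10)
"
```

```text
time_s: 7.9
tcp_pos: [516.7, 148.8, 10.2]
orientation: [0.0, 0.992, -0.129, -0.002]
wrist_force: [-8.8, 3.5, 17.4]
width: 0.754
t 7.9 tcpF [-88.7  10.1] z 10.2 F [-8.8  3.5 17.4] w 0.754
shift [-0.0183 -0.0019  0.0003] turn [ 0.06  0.2  -0.07]
t 8.0 tcpF [-88.7  10.1] z 10.3 F [-8.   2.9 17.1] w 0.751
shift [-0.0183 -0.0019  0.0003] turn [ 0.06  0.18 -0.07]
```

View pics/wrist7.png

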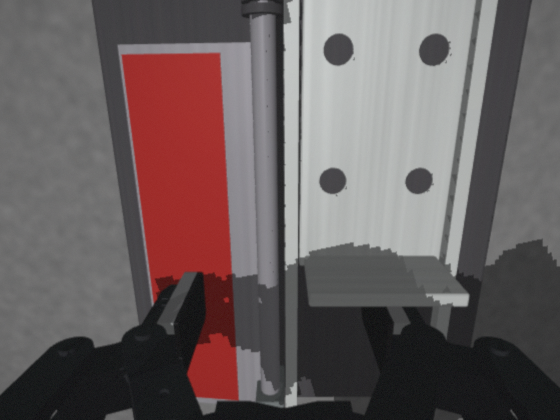

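View pics/side7.png

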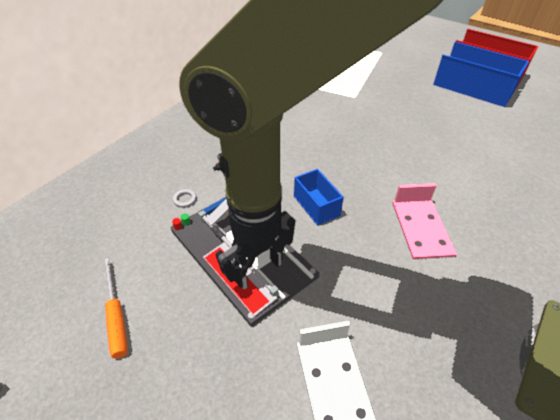

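```bash
python3 -m crank '[[[0.0,0,-0.0015],[0,0,0],0.25],[[0.004,0,-0.0015],[0,0,0],0.25],[[0.010,-0.001,-0.0015],[0,0,0],0.25],[[0.016,-0.001,-0.0015],[0,0,0],0.25],[[0.022,-0.001,-0.0015],[0,0,0],0.25],[[0.022,-0.001,-0.0015],[0,0,0],0.25]]'
python3 -c "
from h import *
import cv2
plan(-70,12,12)
for n in ('side','wrist'):
    im=viewer.get_image(n); cv2.imwrite(f'pics/{n}8.png',im[:,:,::-1])
    if n=='side': cv2.imwrite('pics/side8c.png',cv2.resize(im[190:320,190:310,::-1],None,fx=4.5,fy=4.5,interpolation=cv2.INTER_CUBIC))
plan(-70,12,12)
"
```

```text
time_s: 8.75
tcp_pos: [536.4, 143.7, 11.5]
orientation: [0.001, 0.992, -0.128, -0.003]
wrist_force: [-4.2, 1.2, 7.5]
width: 0.752
t 8.75 tcpF [-68.4  10.2] z 11.5 F [-4.2  1.2  7.5] w 0.752
shift [-0.0016 -0.0018 -0.0005] turn [ 0.16  0.37 -0.06]
t 8.85 tcpF [-68.5  10.2] z 11.6 F [-4.4  0.7  6.8] w 0.754
shift [-0.0015 -0.0018 -0.0004] turn [ 0.15  0.36 -0.05]
```

View pics/wrist8.png

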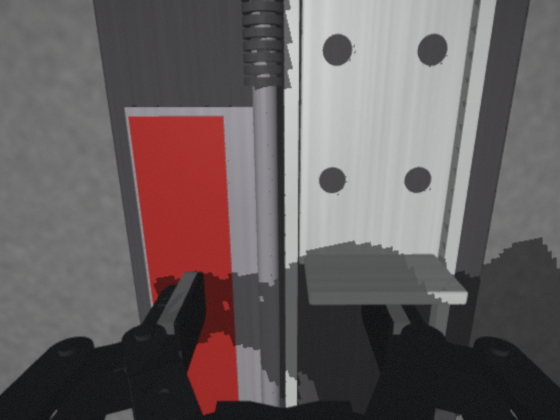

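View pics/side8c.png

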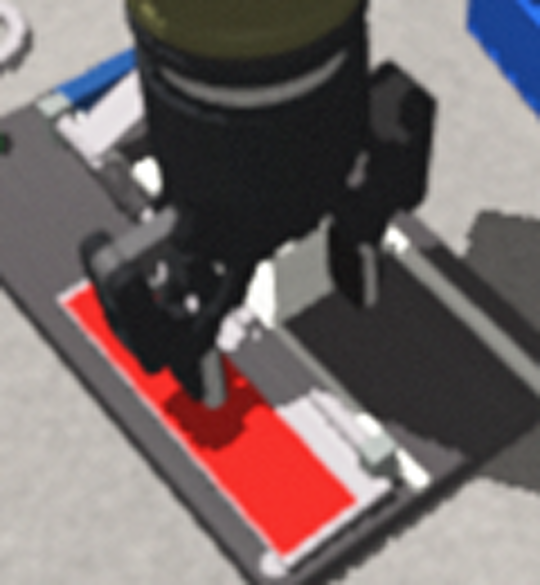

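```bash
python3 -c "
from h import *
for p,z in (((310,303),52),((463,303),52),((305,257),22),((332,180),22),((418,180),22)): print(toF(ray('wrist',p,z)).round(1))
"
```

```text
[-56.6   1.8]
[-56.7 -48.3]
[-54.3   1.7]
[-22.7  -7.8]
[-22.8 -40. ]
```

```bash
python3 -m crank '[[[0.005,0,0],[0,0,0],0.25],[[0.010,-0.0005,0],[0,0,0],0.25],[[0.016,-0.0005,0],[0,0,0],0.25],[[0.022,-0.001,0],[0,0,0],0.25],[[0.028,-0.001,0],[0,0,0],0.25],[[0.034,-0.001,0],[0,0,0],0.25],[[0.034,-0.001,0],[0,0,0],0.25]]'
python3 -c "
from h import *
import cv2
plan(-26,12,11.5)
for n in ('side','wrist'):
    im=viewer.get_image(n); cv2.imwrite(f'pics/{n}9.png',im[:,:,::-1])
    if n=='side': cv2.imwrite('pics/side9c.png',cv2.resize(im[190:320,190:310,::-1],None,fx=4.5,fy=4.5,interpolation=cv2.INTER_CUBIC))
plan(-26,12,11.5)
"
```

```text
time_s: 9.72
tcp_pos: [567.6, 135.7, 11.2]
orientation: [0.001, 0.992, -0.128, -0.005]
wrist_force: [-4.6, 1.7, 7.5]
width: 0.748
t 9.72 tcpF [-36.2  10.4] z 11.2 F [-4.6  1.7  7.5] w 0.748
shift [ 0.0102 -0.0016 -0.0004] turn [ 0.24  0.55 -0.04]
t 9.82 tcpF [-36.2  10.4] z 11.2 F [-4.4  1.4  8.5] w 0.748
shift [ 0.0102 -0.0016 -0.0004] turn [ 0.24  0.54 -0.04]
```

View pics/wrist9.png

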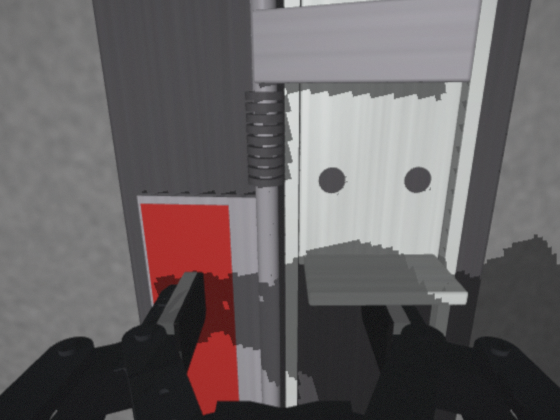

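View pics/side9c.png

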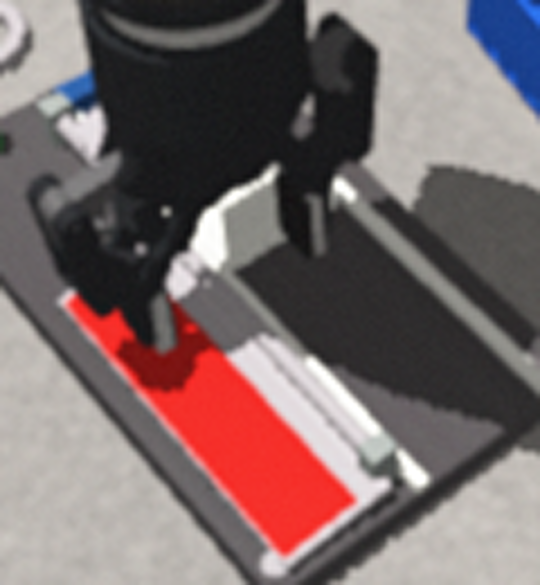

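```bash
python3 -m crank '[[[0.003,0,0],[0,0.2,0],0.25],[[0.006,0,0],[0,0.4,0],0.25],[[0.008,0,0],[0,0.5,0],0.25],[[0.008,0,0],[0,0.5,0],0.25]]'
python3 -m crank '[[[0.001,0,0],[0,0,0],0.25],[[0.002,0,0],[0,0,0],0.25],[[0.002,0,0],[0,0,0],0.25]]'
python3 -m crank '[[[0.001,0,0],[0,0,0],0.25],[[0.002,0,0],[0,0,0],0.25],[[0.002,0,0],[0,0,0],0.25]]'
python3 -c "
from h import *
plan(-26,12,11.5)"
```

```text
time_s: 10.32
tcp_pos: [572.8, 133.7, 11.0]
orientation: [0.002, 0.992, -0.128, -0.003]
wrist_force: [-4.9, 2.1, 9.1]
width: 0.75
time_s: 10.7
tcp_pos: [572.7, 133.6, 11.0]
orientation: [0.002, 0.992, -0.128, -0.005]
wrist_force: [-3.8, 3.8, 8.3]
width: 0.75
time_s: 11.08
tcp_pos: [572.7, 133.6, 11.0]
orientation: [0.002, 0.992, -0.128, -0.006]
wrist_force: [-5.0, 3.0, 7.7]
width: 0.751
t 11.07 tcpF [-30.8   9.6] z 11.0 F [-5.   3.   7.7] w 0.751
shift [ 0.0048 -0.0024 -0.0006] turn [ 0.35  0.69 -0.04]
```

```bash
python3 -m crank '[[[0.002,-0.001,0],[0,0.5,0],0.25],[[0.004,-0.001,0],[0,0.7,0],0.25],[[0.005,-0.001,0],[0,0.7,0],0.25],[[0.005,-0.001,0],[0,0.7,0],0.25]]'
python3 -c "
from h import *
import cv2
plan(-26,12,11.5)
for n in ('side','wrist','top'):
    im=viewer.get_image(n); cv2.imwrite(f'pics/{n}10.png',im[:,:,::-1])
"
```

```text
time_s: 11.58
tcp_pos: [572.8, 133.6, 10.8]
orientation: [0.004, 0.992, -0.128, -0.005]
wrist_force: [-9.2, 3.7, 12.5]
width: 0.751
t 11.57 tcpF [-30.6   9.6] z 10.8 F [-9.2  3.7 12.5] w 0.751
shift [ 0.0046 -0.0024 -0.0007] turn [ 0.48  0.47 -0.03]
```

View pics/wrist10.png

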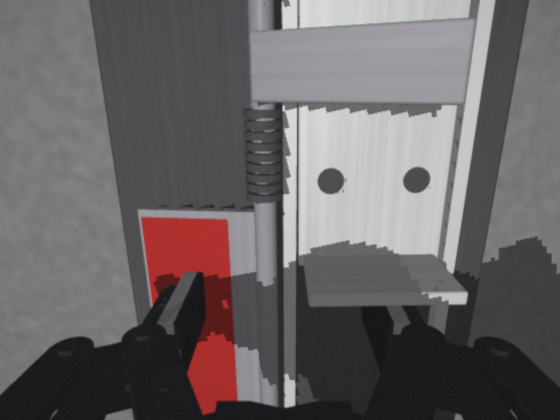

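View pics/top10.png

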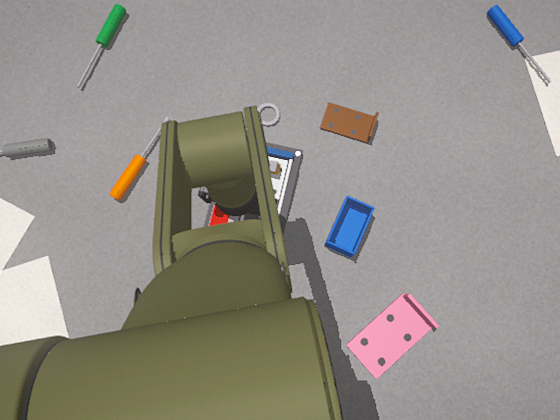

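```bash
python3 -c "
from h import *
import cv2
for n,p,z in (('lip',(310,303),52),('lip',(463,303),52),('red far',(142,218),25.5),('red far',(228,220),25.5)): print(n,toF(ray('wrist',p,z)).round(1))
im=cv2.imread('pics/top10.png'); cv2.imwrite('pics/top10c.png',cv2.resize(im[140:240,195:310],None,fx=6,fy=6,interpolation=cv2.INTER_CUBIC))
im=cv2.imread('pics/side10.png'); cv2.imwrite('pics/side10c.png',cv2.resize(im[185:320,160:310],None,fx=4.4,fy=4.4,interpolation=cv2.INTER_CUBIC))
"
```

```text
lip [-18.2   1.6]
lip [-18.5 -48.4]
red far [ 1.8 62.7]
red far [ 0.9 30.7]
```

View pics/top10c.png

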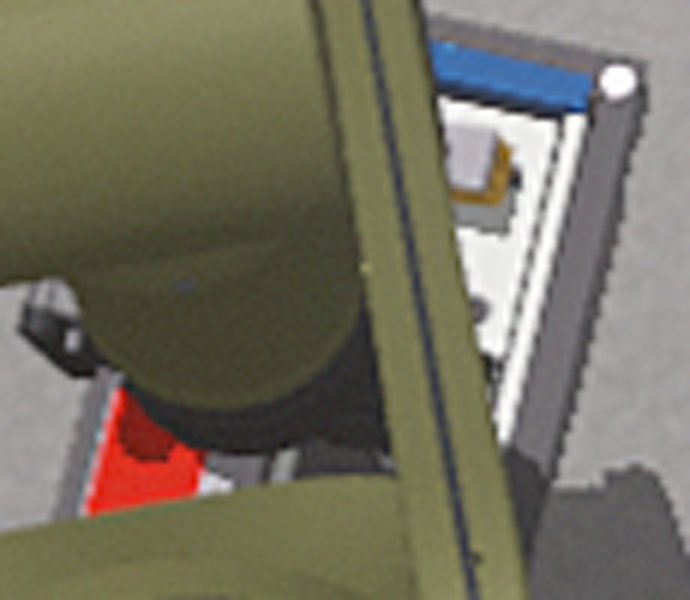

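View pics/side10c.png

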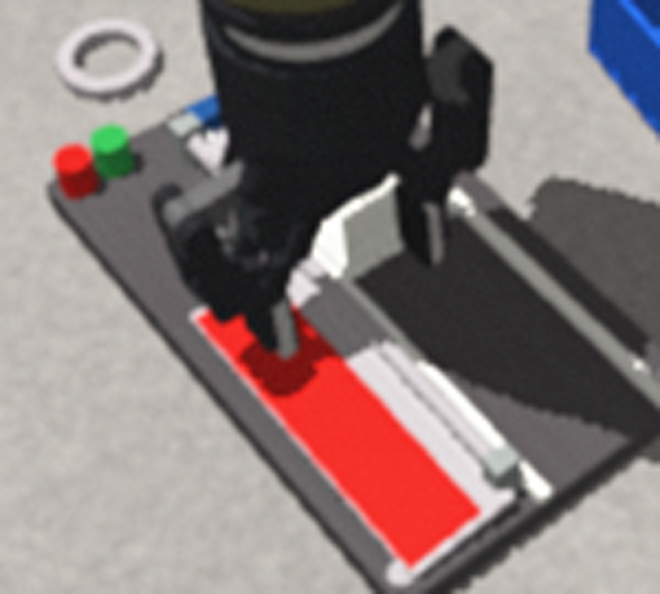

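```bash
python3 -c "
from h import *
import h
def f(p): return ((p[0]+.5)/6-.5+195,(p[1]+.5)/6-.5+140)
a=np.radians(-14.58);R=np.array([[np.cos(a),-np.sin(a)],[np.sin(a),np.cos(a)]])
g=lambda w:(R.T@(w[:2]-[601.85,115.9])).round(1)
for n,p,z in (('stop top near edge',(440,82),30),('stop top near edge',(585,107),30),('plate front',(442,97),22),('plate front',(555,120),22)): print(n,g(ray('top',f(p),z)))
"
python3 - <<'E'
import cv2
im=cv2.imread('pics/top10.png'); cv2.imwrite('pics/top10d.png',cv2.resize(im[143:165,262:302],None,fx=18,fy=18,interpolation=cv2.INTER_NEAREST))
E
```

```text
stop top near edge [ 84.  -12.5]
stop top near edge [ 86.5 -59.3]
plate front [ 81.5 -13.5]
plate front [ 82.4 -50.5]
```

View pics/top10d.png

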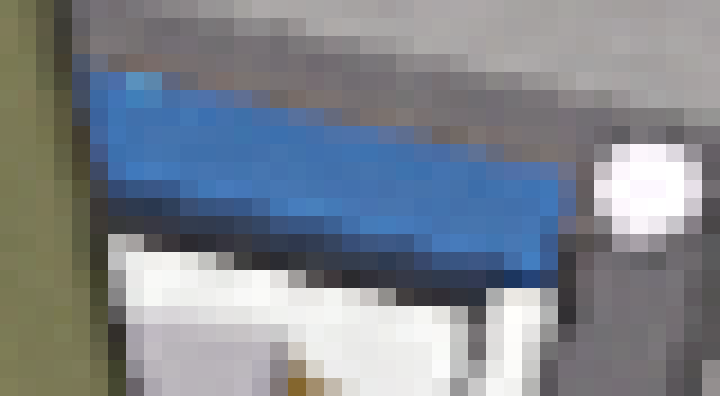

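```bash
python3 -m crank '[[[0.002,-0.001,-0.0015],[0,0.3,0],0.25],[[0.005,-0.001,-0.0015],[0,0.3,0],0.25],[[0.008,-0.001,-0.0015],[0,0.3,0],0.25],[[0.008,-0.001,-0.0015],[0,0.3,0],0.25],[[0.008,-0.001,-0.0015],[0,0.3,0],0.25]]'
python3 -c "
from h import *
plan(-26,12,11.5)"
```

```text
time_s: 12.35
tcp_pos: [576.7, 132.7, 12.0]
orientation: [0.004, 0.992, -0.128, -0.006]
wrist_force: [-6.9, 3.5, 9.5]
width: 0.749
t 12.35 tcpF [-26.6   9.8] z 12.0 F [-6.9  3.5  9.5] w 0.749
shift [ 0.0006 -0.0022  0.0005] turn [ 0.58  0.56 -0.06]
```

```bash
python3 -m crank '[[[0.002,-0.001,-0.0005],[0,0.3,0],0.25],[[0.004,-0.001,-0.0005],[0,0.3,0],0.25],[[0.006,-0.001,-0.0005],[0,0.3,0],0.25],[[0.006,-0.001,-0.0005],[0,0.3,0],0.25]]'
python3 -c "
from h import *
import cv2
plan(-26,12,11.5)
for n in ('side','wrist','top'):
    im=viewer.get_image(n); cv2.imwrite(f'pics/{n}11.png',im[:,:,::-1])
    if n=='top': cv2.imwrite('pics/top11d.png',cv2.resize(im[143:165,262:302,::-1],None,fx=18,fy=18,interpolation=cv2.INTER_NEAREST))
"
```

```text
time_s: 12.85
tcp_pos: [576.6, 132.6, 12.0]
orientation: [0.005, 0.992, -0.129, -0.008]
wrist_force: [-10.8, 4.9, 11.4]
width: 0.752
t 12.85 tcpF [-26.7   9.7] z 12.0 F [-10.8   4.9  11.4] w 0.752
shift [ 0.0007 -0.0023  0.0005] turn [ 0.72  0.88 -0.11]
```

View pics/top11d.png

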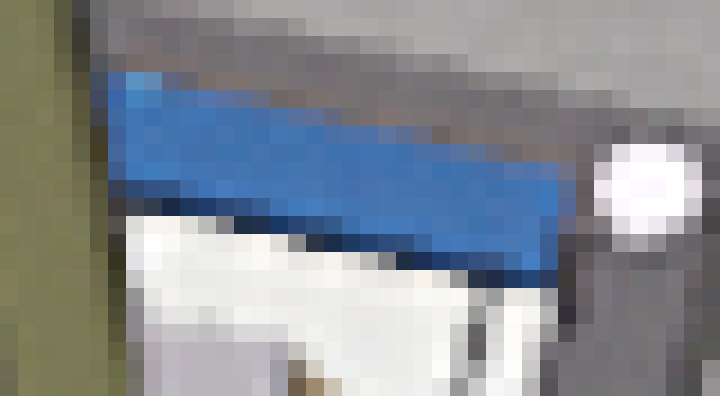

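View pics/wrist11.png

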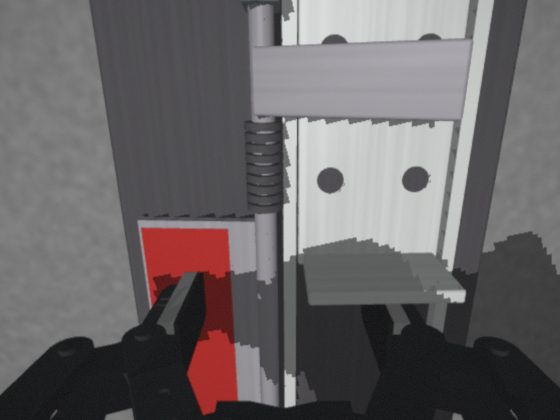

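```bash
python3 -m crank '[[[0.003,-0.001,-0.002],[0,0.3,0],0.25],[[0.006,-0.001,-0.002],[0,0.3,0],0.25],[[0.009,-0.001,-0.002],[0,0.3,0],0.25],[[0.011,-0.001,-0.002],[0,0.3,0],0.25],[[0.011,-0.001,-0.002],[0,0.3,0],0.25]]'
python3 -c "
from h import *
import cv2
plan(-26,12,11.5)
for n in ('side','wrist','top'):
    im=viewer.get_image(n); cv2.imwrite(f'pics/{n}12.png',im[:,:,::-1])
    if n=='top': cv2.imwrite('pics/top12d.png',cv2.resize(im[143:165,262:302,::-1],None,fx=18,fy=18,interpolation=cv2.INTER_NEAREST))
"
```

```text
time_s: 13.62
tcp_pos: [576.6, 132.8, 13.4]
orientation: [0.006, 0.991, -0.13, -0.016]
wrist_force: [-20.1, 10.1, 20.5]
width: 0.745
t 13.62 tcpF [-26.8   9.8] z 13.4 F [-20.1  10.1  20.5] w 0.745
shift [ 0.0009 -0.0022  0.0019] turn [ 0.88  1.68 -0.27]
```

View pics/top12d.png

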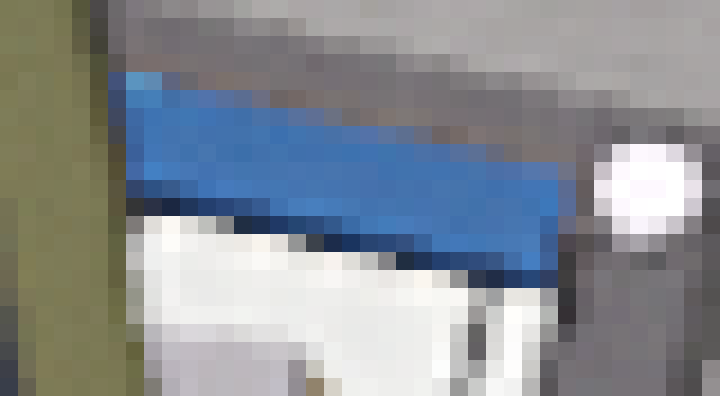

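View pics/wrist12.png

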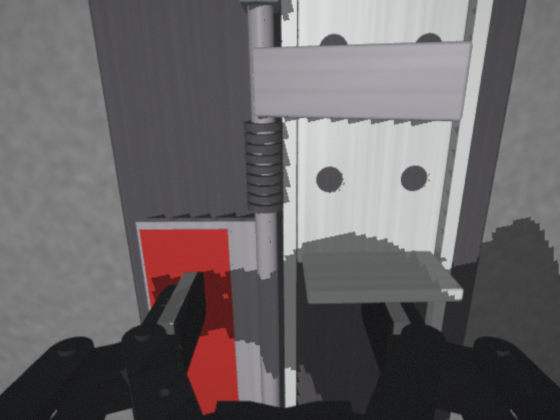

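```bash
python3 -m crank '[[[-0.002,0,0],[0,0,0],0.25],[[-0.004,0,0],[0,0.5,0],0.25],[[-0.007,0,0],[0.5,1,0],0.25],[[-0.01,0,0],[0.8,1.6,0],0.25],[[-0.01,0,0],[0.8,1.6,0],0.25]]'
python3 -c "
from h import *
import cv2
plan(-37,11,13)
for n in ('side','wrist','top'):
    im=viewer.get_image(n); cv2.imwrite(f'pics/{n}13.png',im[:,:,::-1])
    if n=='top': cv2.imwrite('pics/top13d.png',cv2.resize(im[143:165,262:302,::-1],None,fx=18,fy=18,interpolation=cv2.INTER_NEAREST))
"
```

```text
time_s: 14.4
tcp_pos: [569.8, 135.0, 14.9]
orientation: [0.0, 0.991, -0.13, 0.002]
wrist_force: [3.9, -0.5, 5.1]
width: 0.753
t 14.4 tcpF [-33.9  10.3] z 14.9 F [ 3.9 -0.5  5.1] w 0.753
shift [-0.0031 -0.0007  0.0018] turn [-0.01 -0.27 -0.27]
```

View pics/wrist13.png

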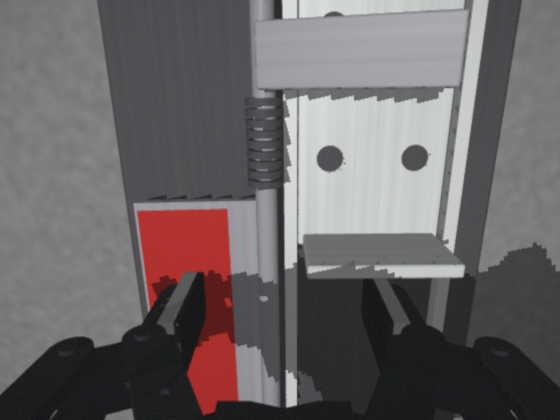

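View pics/top13d.png

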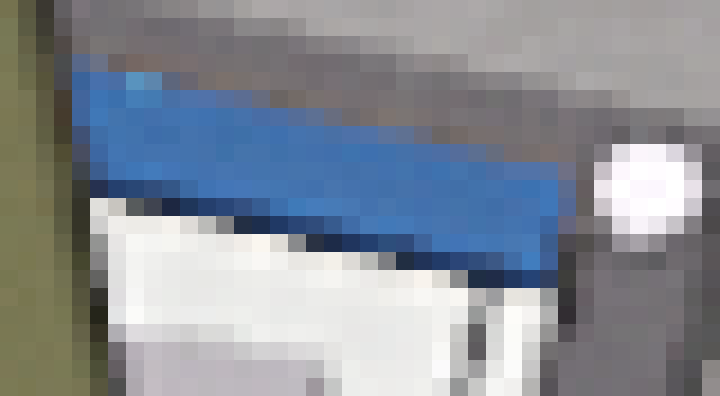

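```bash
python3 -m crank '[[[0,0,-0.002],[0,0,0],0.25],[[0,0,-0.004],[0,0,0],0.25],[[0,0,-0.006],[0,0,0],0.25],[[0,0,-0.008],[0,0,0],0.25],[[0,0,-0.011],[0,0,0],0.25],[[0,0,-0.016],[0,0,0],0.25],[[0,0,-0.025],[0,0,0],0.25],[[0,0,-0.035],[0,0,0],0.25]]'
python3 -c "
from h import *
import cv2
plan(-37,11,150)
for n in ('side','wrist','top'):
    im=viewer.get_image(n); cv2.imwrite(f'pics/{n}14.png',im[:,:,::-1])
"
```

```text
time_s: 15.55
tcp_pos: [569.7, 135.1, 50.4]
orientation: [0.0, 0.991, -0.13, 0.002]
wrist_force: [0.2, -0.3, -0.9]
width: 0.749
t 15.55 tcpF [-34.   10.3] z 50.4 F [ 0.2 -0.3 -0.9] w 0.749
shift [-0.0026 -0.0007 -0.0996] turn [ 0.01 -0.25 -0.27]
```

View pics/wrist14.png

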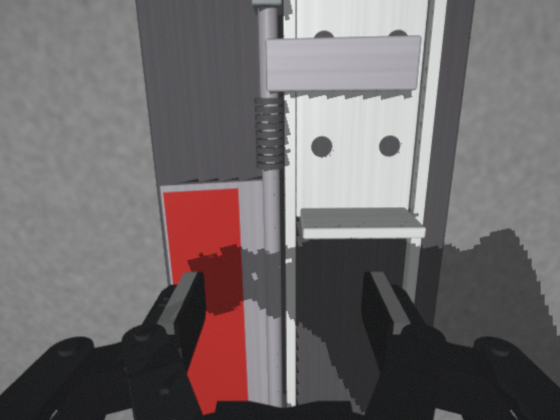

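Clear of the bar. Next I raise straight up, then retreat to get an unobstructed view.

```bash
python3 -m crank '[[[0,0,-0.04],[0,0,0],0.25],[[0,0,-0.09],[0,0,0],0.25],[[0,0,-0.14],[0,0,0],0.25],[[-0.02,0.05,-0.17],[0,0,0],0.25],[[-0.03,0.1,-0.18],[0,0,0],0.25],[[-0.04,0.16,-0.18],[0,0,0],0.25],[[-0.04,0.22,-0.18],[0,0,0],0.25],[[-0.04,0.28,-0.18],[0,0,0],0.25]]'
python3 -m crank '[[[0,0.05,0],[0,0,0],0.25],[[0,0.1,0],[0,0,0],0.25],[[0,0.15,0],[0,0,0],0.25],[[0,0.15,0],[0,0,0],0.25]]'
python3 -c "
from h import *
import cv2
for n in ('side','top'):
    im=viewer.get_image(n); cv2.imwrite(f'pics/{n}15.png',im[:,:,::-1])
a=cv2.imread('pics/top15.png')[120:290,180:320]; cv2.imwrite('pics/top15c.png',cv2.resize(a,None,fx=3.5,fy=3.5,interpolation=cv2.INTER_CUBIC))
a=cv2.imread('pics/side15.png')[180:330,160:330]; cv2.imwrite('pics/side15c.png',cv2.resize(a,None,fx=4,fy=4,interpolation=cv2.INTER_CUBIC))
plan(0,0,100)"
```

```text
time_s: 16.7
tcp_pos: [457.4, -126.2, 230.5]
orientation: [0.0, 0.992, -0.13, 0.003]
wrist_force: [1.5, -0.0, 0.9]
width: 0.751
time_s: 17.2
tcp_pos: [417.9, -274.4, 230.2]
orientation: [0.001, 0.991, -0.132, 0.003]
wrist_force: [-0.5, -0.8, -1.2]
width: 0.749
t 17.3 tcpF [ -77.4 -421.1] z 230.0 F [ 0.  -0.7  0.4] w 0.748
shift [ 0.0742 -0.4213  0.1312] turn [-0.09 -0.34 -0.34]
```

View pics/top15c.png

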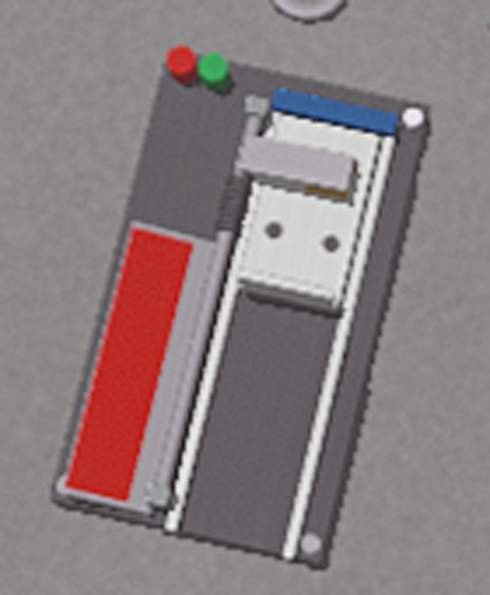

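View pics/side15c.png

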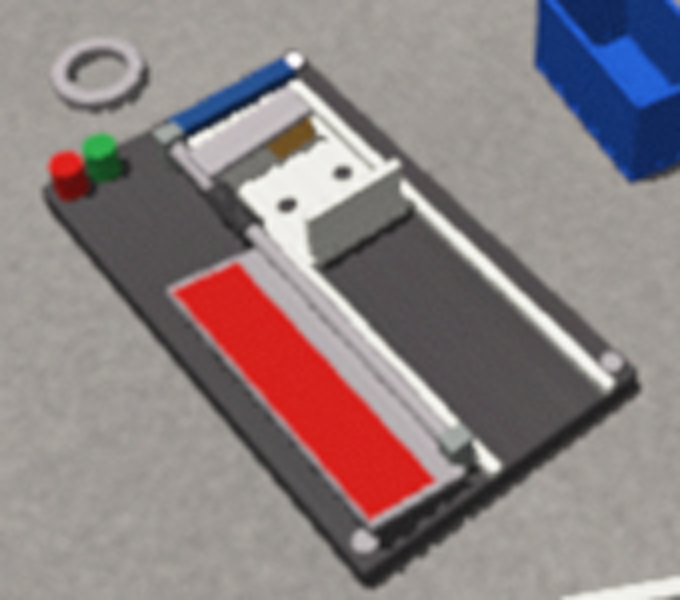

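View pics/top15.png

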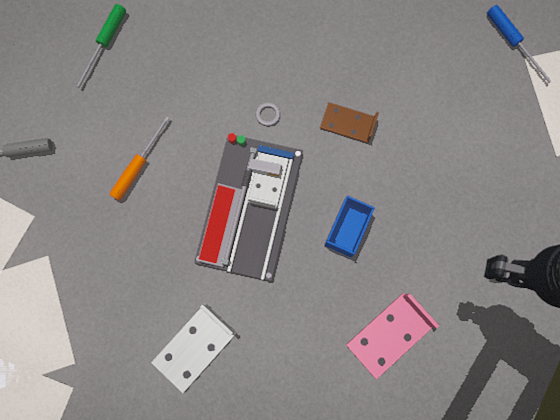

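```bash
python3 -c "
from h import *
for p in ((240,282),(339,310)): print(toF(ray('top',(p[0]/3.5+180,p[1]/3.5+120),52)).round(1))
from bench import job
print(job.close_job())"
```

```text
[-16.   -1.5]
[-18.5 -55.6]
the job is handed in; nothing more can be done
None
```

The plate is loaded, fully home against the blue end stop as far as I can tell, and clamped under the jaw. The job is handed in, at about 17.3 s of the 48 s allowed.

**What I did:** One fingertip pressed the red thumb bar down until the jaw lifted, and held it. The other fingertip pushed the small white plate by its lip, under the jaw. I then backed off the lip with the bar still held, raised slowly so the jaw came down on the plate, and moved away.

**What the last checks showed:**
- **Plate home:** A final push of about 20 N along the channel moved it no further. In the top picture the gap to the stop shrank from about 3 mm to less than a pixel.
- **Jaw and robot:** The brass jaw rests on the plate, the bar is back up, and the arm touches nothing.
- **Bystanders:** The outlet box, screwdriver, locknut and the look-alike plates sit where they did in the first top picture.

**What disagreed:**
- **Lip position:** The last top-view reading of the lip was -16 to -18.5 mm, against -15 mm when home. The same reading was 1 to 3 mm low at the start as well, so I took it as measuring bias. The push and the picture are the stronger evidence.
- **Stall on the way:** The push stuck about 3 mm short of the stop because of friction on the bar. Easing the press slightly and pushing again freed it.
- **Forces:** The upward force reached about 17 N when the bar hit its hard stop, and about 20 N in the final push. Both are well under the 120 N wrist limit.

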